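Weigh three closed boxes by hand and pack the loaded one

ROBOT

A 7-joint arm with a two-finger parallel gripper is mounted at the origin on the work surface. World frame = base frame: x ahead of the robot, y to its left, z up, the work surface at z = 0. Lengths are in m, angles in rad, forces in N, time in s.
With the tool pointing down it reaches from about 0.425 to 0.925 m from the base axis. Payload 6.8 kg.
Tool frame: the origin (TCP) lies on the front face of the gripper's body, between the roots of the fingers; the fingertips stand 73 mm ahead of it and the grasp point (between the pads) lies 54 mm ahead of it; z points along the fingers, x is the direction in which the jaws open and shut, and the axes are right-handed (so a half turn about z gives the same grasp; the last joint's range is limited). The gripper opens to 85 mm and grips with 20 to 120 N. Pads are 22 mm wide; open, the fingers measure 114 mm over their backs; the gripper's body (76 mm by 85 mm) begins 54 mm behind the grasp point. The pads swing forward as they close: fully open they stand 13 mm farther back than shut.
Start: joints at [1.159, 0.477, 0.022, 1.555, -0.011, 1.109, -0.083], TCP at [0.202, -0.644, 0.304] pointing down, gripper open.
Joint ranges: [-2.96, 2.96], [-0.34, 2.1], [-1.41, 1.46], [0.24, 2.44], [-1.37, 4.51], [0.17, 1.92], [-2.96, 2.96]. Speed limits (rad/s): [2.39, 2.39, 3.14, 3.14, 3.14, 3.14, 3.14].

INTERFACE

Orientations are given as a unit quaternion [w, x, y, z].
In Python, from station import get_obs, read_camera, hand_in gives the robot as it stands. The module is installed in compiled form; this text tells all that it offers.
- The arm moves only by the shell command python3 -m creep 'ROWS' [FORCE]. ROWS is JSON, a list that holds one entry, the list of rows, each a list of 7 numbers: the turn, a rotation vector about the tool's x, y, z in rad, then the shift along the tool's x, y, z in m, then the finger opening in m, from 0 to 0.0854. A call has 1 to 20 rows; each row shifts and turns the pose as measured when the row begins, along the tool's axes as they then stand; what a row does not reach is not made up. A row lasts 1/12 s, in which the tool goes at most 41.7 mm and 7.16 degrees, less where a joint would pass 70% of its speed; a pose out of reach is approached as far as the arm can. A call is refused whole if a number of a shift passes 0.0417 or a number of a turn 0.125, either way. A call with a gripper value outside its range is refused whole. The fingers move at their own pace and stop on an object; FORCE is the grip in N (left out, the last holds). Time passes only in rows, so rows that do not move let the fingers close. It gives the time, the measured TCP pose, the force and the opening at its end, in the units of the state.
- get_obs(): the state, without advancing time (a new reading comes with each control period).
- read_camera(name): name is "side" or "top"; returns a dict with "color" (480x640x3 uint8, red, green, blue), "range_z" (480x640 float32, m along the optical axis (not along the pixel's ray), 0 where there is no reading), "fovy" (degrees; the focal length in pixels is half the picture's height over the tangent of half this angle, whatever the lens; pixels are square), "cx", "cy" (the principal point, pixels), "rvec" (rotation vector, rad) and "tvec" (3), from world to camera coordinates, as OpenCV has them. Camera axes: x right, y down, z forward; pixel columns grow to the right and rows downward; lengths in m; the calibration is good to about 2 mm. A picture is of the moment at which its call begins.
- hand_in(): hands the job in, once; it reports no verdict.
The state is a dict: "t": time; "q": joint angles; "joint_vel": joint speeds; "joint_torque": joint torques, N m; "eef_pos": TCP position; "tool_rot": TCP orientation; "contact_force": force on the tool from outside, world axes, zero at the start; "torque": the same for the moment, N m; "gripper_width": opening from 0.0 (shut) to 1.0 (fully open).
Only numpy, scipy, OpenCV 4.12 (cv2) and the standard library are available. Lean on these libraries where they do the work, as an engineer would, in place of code of your own. Each camera call takes 0.05 s, during which the arm holds its last target.

TASK

One of the three identical closed boxes on the light grey mat is loaded, the other two are empty. Going from the robot's left to its right, lift each box in turn about 5 cm straight up off its place to feel its weight (empty ones go back on the mat). Then set the heaviest one gently and upright on the yellow pad in the free cell of the shipping carton, long side along the cell, leaving the two empty boxes upright on the mat, dropping or tipping over no box and not disturbing the other things around.

Things in the scene. Friction and masses are not known exactly. Their poses are not given: they have to be found in the camera images.
- box_a: one of three identical closed cardboard boxes, 120 (own x) x 50 (own y) x 95 mm high, standing upright on the mat, white paper tape along the top, a blue patch on each long side. Origin: centre of the underside; z up. Each weighs between 150 and 800 g; one is loaded and at least 200 g heavier than either of the others, and nothing but its weight shows which
- box_b: one of three identical closed cardboard boxes, 120 (own x) x 50 (own y) x 95 mm high, standing upright on the mat, white paper tape along the top, a blue patch on each long side. Origin: centre of the underside; z up. Each weighs between 150 and 800 g; one is loaded and at least 200 g heavier than either of the others, and nothing but its weight shows which
- box_c: one of three identical closed cardboard boxes, 120 (own x) x 50 (own y) x 95 mm high, standing upright on the mat, white paper tape along the top, a blue patch on each long side. Origin: centre of the underside; z up. Each weighs between 150 and 800 g; one is loaded and at least 200 g heavier than either of the others, and nothing but its weight shows which
- mat: fixed light grey mat, 220 (own x) x 330 (own y) x 4 mm thick, with two thin black lines between its three places. Origin: centre of its underside, on the work surface; own y points roughly to the robot's left. It may lie on the left or the right of the robot, turned up to 0.4 rad
- place_left (a point): centre of the place on the mat furthest to the robot's left (own +y of the mat), at the mat's top; a box stands within 30 mm of it, its long side within 0.15 rad of the mat's x axis. Places are 105 mm apart
- place_middle (a point): the same, the middle place
- place_right (a point): the same, the place furthest to the robot's right (own -y of the mat)
- carton: fixed open cardboard shipping carton, 160 (own x) x 230 (own y) x 50 mm high, floor and walls 4 to 5 mm thick, with three cells side by side along its y axis, each 150 (x) x 70 (y) mm inside, 75 mm apart. Two cells are filled, one is free. Origin: centre of its underside on the work surface. It stands on the other side of the robot from the mat, turned up to 0.4 rad
- pad: fixed yellow pad, 140 x 62 x 3 mm, on the floor of the free cell and centred in it. Origin: centre of its underside, 4 mm above the work surface; its axes are parallel to the carton's. Its top is 43 mm below the carton's rim
- packed_a: black power adapter already packed, 125 x 60 x 35 mm, loose in a filled cell and lower than the carton's rim; origin: centre of its underside. Leave it
- packed_b: the same as packed_a, in the other filled cell
- bottle: Bystander, loose: leave it where it stands. White cleaner bottle with blue cap, 60 mm diameter, 170 mm high, beyond the mat. Origin: centre of its underside
- dispenser: Bystander, loose: leave it where it stands. Grey tape dispenser with a yellow roll, about 50 x 150 x 92 mm high, long side along own y, between the robot and the mat. Origin: centre of its underside
- signal: Bystander, loose: leave it where it stands. Slim signal lamp (green, orange, red) on a round foot, 68 mm diameter at the foot, 36 mm at the lamp, 204 mm high, standing between mat and carton. Origin: centre of its underside
- screwdriver: Bystander, loose: leave it where it stands. Red-handled screwdriver, 190 mm long, lying beyond the carton. Origin: its underside
There are look-alikes about, which are no part of the job. Leave any orange or purple look-alike of the box_b alone.

How it is judged:
On the way, in this order (a step that is already met when the one before it is completed fails the run):
1. the box on the left place is lifted (over 20 mm, within 60 mm sideways of its place) (((horizontal distance between box_a and place_left below 0.06 m and z of box_a in the frame of place_left above 0.02 m) or (horizontal distance between box_b and place_left below 0.06 m and z of box_b in the frame of place_left above 0.02 m) or (horizontal distance between box_c and place_left below 0.06 m and z of box_c in the frame of place_left above 0.02 m))), for 0.2 s.
2. then the box on the middle place is lifted likewise (((horizontal distance between box_a and place_middle below 0.06 m and z of box_a in the frame of place_middle above 0.02 m) or (horizontal distance between box_b and place_middle below 0.06 m and z of box_b in the frame of place_middle above 0.02 m) or (horizontal distance between box_c and place_middle below 0.06 m and z of box_c in the frame of place_middle above 0.02 m))), for 0.2 s.
3. then the box on the right place is lifted likewise (((horizontal distance between box_a and place_right below 0.06 m and z of box_a in the frame of place_right above 0.02 m) or (horizontal distance between box_b and place_right below 0.06 m and z of box_b in the frame of place_right above 0.02 m) or (horizontal distance between box_c and place_right below 0.06 m and z of box_c in the frame of place_right above 0.02 m))), for 0.2 s.
4. a box stands with a loaded box's weight on the pad in the free cell (((contact force between box_a and pad above 4.2 N and horizontal distance between box_a and pad below 0.02 m and z of box_a in the frame of pad below 0.01 m and angle between box_a's own z axis and vertical below 0.1 rad and linear speed of box_a below 0.02 m/s) or (contact force between box_b and pad above 4.2 N and horizontal distance between box_b and pad below 0.02 m and z of box_b in the frame of pad below 0.01 m and angle between box_b's own z axis and vertical below 0.1 rad and linear speed of box_b below 0.02 m/s) or (contact force between box_c and pad above 4.2 N and horizontal distance between box_c and pad below 0.02 m and z of box_c in the frame of pad below 0.01 m and angle between box_c's own z axis and vertical below 0.1 rad and linear speed of box_c below 0.02 m/s))), for 0.2 s.
At the end, for the whole second after the job is handed in: The loaded box stands upright (within 0.1 rad) on the pad in the free cell, within 20 mm of its centre and pressing on it with more than 4.2 N of its own weight; the two empty boxes stand upright (within 0.1 rad) anywhere on the mat with their centres inside its edges; all at rest (((contact force between box_a and pad above 4.2 N and horizontal distance between box_a and pad below 0.02 m and z of box_a in the frame of pad below 0.01 m and angle between box_a's own z axis and vertical below 0.1 rad and linear speed of box_a below 0.02 m/s) or (contact force between box_b and pad above 4.2 N and horizontal distance between box_b and pad below 0.02 m and z of box_b in the frame of pad below 0.01 m and angle between box_b's own z axis and vertical below 0.1 rad and linear speed of box_b below 0.02 m/s) or (contact force between box_c and pad above 4.2 N and horizontal distance between box_c and pad below 0.02 m and z of box_c in the frame of pad below 0.01 m and angle between box_c's own z axis and vertical below 0.1 rad and linear speed of box_c below 0.02 m/s)) and ((contact force between box_a and pad above 4.2 N and horizontal distance between box_a and pad below 0.02 m and z of box_a in the frame of pad below 0.01 m and angle between box_a's own z axis and vertical below 0.1 rad and linear speed of box_a below 0.02 m/s) or (x of box_a in the frame of mat between -0.1 and 0.1 m and y of box_a in the frame of mat between -0.165 and 0.165 m and z of box_a in the frame of mat below 0.012 m and angle between box_a's own z axis and vertical below 0.1 rad and linear speed of box_a below 0.02 m/s)) and ((contact force between box_b and pad above 4.2 N and horizontal distance between box_b and pad below 0.02 m and z of box_b in the frame of pad below 0.01 m and angle between box_b's own z axis and vertical below 0.1 rad and linear speed of box_b below 0.02 m/s) or (x of box_b in the frame of mat between -0.1 and 0.1 m and y of box_b in the frame of mat between -0.165 and 0.165 m and z of box_b in the frame of mat below 0.012 m and angle between box_b's own z axis and vertical below 0.1 rad and linear speed of box_b below 0.02 m/s)) and ((contact force between box_c and pad above 4.2 N and horizontal distance between box_c and pad below 0.02 m and z of box_c in the frame of pad below 0.01 m and angle between box_c's own z axis and vertical below 0.1 rad and linear speed of box_c below 0.02 m/s) or (x of box_c in the frame of mat between -0.1 and 0.1 m and y of box_c in the frame of mat between -0.165 and 0.165 m and z of box_c in the frame of mat below 0.012 m and angle between box_c's own z axis and vertical below 0.1 rad and linear speed of box_c below 0.02 m/s))); the robot touches nothing.
It fails at once if a box is tipped over (more than 0.7 rad) (angle between any of box_a, box_b, box_c's own z axis and vertical above 0.7 rad).
It fails at once if a box is dropped: in the air, its underside over 35 mm above the work surface, with no finger on it ((height (world z) of box_a above 0.035 m and contact force between box_a and the fingers below 0.02 N) or (height (world z) of box_b above 0.035 m and contact force between box_b and the fingers below 0.02 N) or (height (world z) of box_c above 0.035 m and contact force between box_c and the fingers below 0.02 N)).
It fails at once if a bystander or packed adapter is moved by more than 30 mm (distance of any of bottle, dispenser, signal, screwdriver, packed_a, packed_b from where it was at the start of the episode above 0.03 m).
It fails at once if the bottle or the signal lamp is tipped (angle between any of bottle, signal's own z axis and vertical above 0.4 rad).
It also fails if it takes over 72 s, if anything falls off the work surface, if the arm or the gripper's body presses on something with over 40 N, if the wrist force passes 120 N, or if a joint passes its speed limit or range.

## Working session

There is one attempt and no reset: what is moved stays moved. The work goes in short steps, Python scripts to look and compute and a shell command to move; the robot and the scene stay as the last step left them, time stands still between calls to the robot, and variables do not carry over. Pictures are saved under pics/ and viewed, and the job is handed in when it is done.

```bash
mkdir -p pics; cat > h.py <<'E'
import numpy as np, cv2
from station import get_obs, read_camera
from scipy.spatial.transform import Rotation as R
def cam(n):
    c=read_camera(n); c['f']=240/np.tan(np.radians(c['fovy'])/2); c['R']=cv2.Rodrigues(np.array(c['rvec'],float))[0]; c['t']=np.array(c['tvec'],float).ravel(); return c
def pts(c):
    v,u=np.mgrid[0:480,0:640]; z=c['range_z']; P=np.stack([(u-c['cx'])/c['f']*z,(v-c['cy'])/c['f']*z,z],-1)
    W=(P-c['t'])@c['R']; W[z==0]=np.nan; return W
def ray(c,u,v,h):
    d=c['R'].T@np.array([(u-c['cx'])/c['f'],(v-c['cy'])/c['f'],1]); o=-c['R'].T@c['t']; return o+d*(h-o[2])/d[2]
def pix(c,p):
    q=c['R']@np.array(p)+c['t']; return q[:2]/q[2]*c['f']+[c['cx'],c['cy']]
E
python3 - <<'E'
from h import *
print(get_obs())
for n in('top','side'):
    c=cam(n); cv2.imwrite(f'pics/{n}0.png',c['color'][...,::-1]); print(n,c['fovy'],c['cx'],c['cy'],c['rvec'],c['tvec'],-c['R'].T@c['t'])
    np.savez(f'{n}0.npz',color=c['color'],z=c['range_z'])
E
```

```text
{'t': 0.0, 'q': array([ 1.15887867,  0.47781769,  0.02234568,  1.55646097, -0.01150122,
        1.10927419, -0.08312568]), 'joint_vel': array([ 0.00066114,  0.00046416, -0.00060873, -0.00098492, -0.00177234,
        0.00083787,  0.00146731]), 'joint_torque': array([ 1.15183325e-04, -5.96452439e+01,  1.60805516e+00, -2.81201380e+01,
        1.24207433e-02,  9.40084748e-03,  4.13057091e-05]), 'eef_pos': array([ 0.2017917 , -0.64365146,  0.30290989]), 'tool_rot': array([-4.84852183e-04,  8.05963569e-01, -5.91964430e-01, -7.77110341e-04]), 'contact_force': array([-0.25352178, -0.70664403, -0.02727136]), 'torque': array([-0.02266387,  0.02945909, -0.00734476]), 'gripper_width': 1.001945637984682}
top 54.13283649790757 317.4120636271017 237.78006322756815 [ 2.24871352 -2.1876872   0.04180662] [-0.02429889  0.52680494  0.98921745] [0.50548793 0.00583154 1.00055634]
side 49.433960746545246 319.6895814153511 237.38974061280462 [ 1.05961878 -2.50068071  0.96011662] [0.35293745 0.31413424 1.08887018] [-0.08905749  0.60608485  1.01666777]
```

View pics/top0.png

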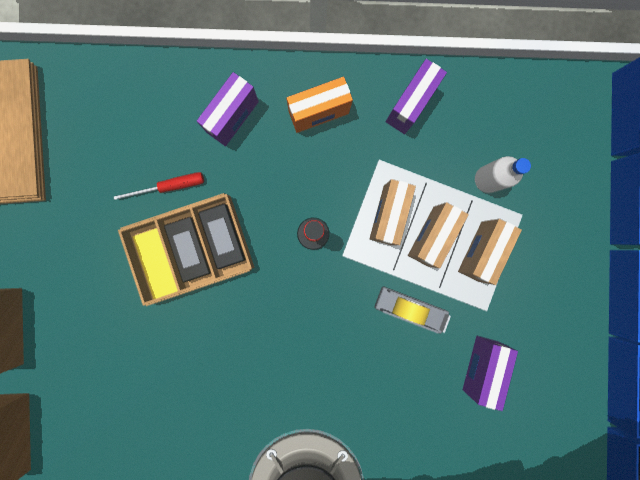

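View pics/side0.png

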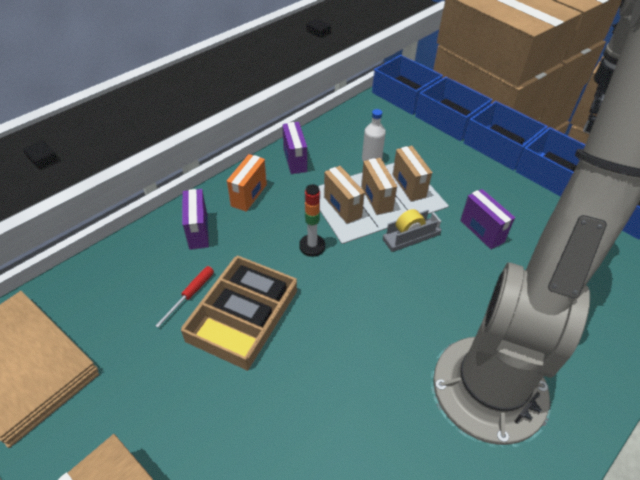

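The mat is on the robot's right. Its three brown boxes are at top-view pixels (395,213), (438,236) and (490,252). The look-alikes are purple at (228,107), (416,96) and (490,373), and orange at (320,104). The carton's free yellow cell is at (155,263), the lamp at (313,232), the dispenser at (412,310) and the bottle at (498,175). I'll take the three brown boxes with white tape.

```bash
python3 - <<'E'
from h import *
c=cam('top'); W=pts(c); col=c['color']; cv2.imwrite('pics/crop.png',cv2.resize(col[140:340,330:550,::-1],None,fx=3,fy=3))
v,u=np.mgrid[0:480,0:640]
m=((W[...,2]>.088)&(W[...,2]<.112)).astype(np.uint8)
m=cv2.morphologyEx(m,cv2.MORPH_OPEN,np.ones((3,3)))
n,l,s,ce=cv2.connectedComponentsWithStats(m)
def rect(mask,h=None):
    P=W[mask]; P=P[~np.isnan(P[:,0])]; r=cv2.minAreaRect((P[:,:2]*1000).astype(np.float32)); b=cv2.boxPoints(r)
    e=b[1]-b[0],b[2]-b[1]; L=max(e,key=np.linalg.norm); 
    a=np.degrees(np.arctan2(L[1],L[0])); a=(a+90)%180-90
    return np.round(r[0],1),np.round(r[1],1),round(a,1),'z',np.round(np.median(P[:,2]),4)
for i in range(1,n):
    if s[i,4]>150:
        print(i,ce[i].round(),s[i,4],rect(l==i))
hsv=cv2.cvtColor(col,cv2.COLOR_RGB2HSV)
y=(hsv[...,0]>22)&(hsv[...,0]<35)&(hsv[...,1]>120)&(u<250)
y=cv2.morphologyEx(y.astype(np.uint8),cv2.MORPH_OPEN,np.ones((3,3)))>0
print('pad',rect(y))
w=(hsv[...,1]<40)&(hsv[...,2]>150)&(u>335)&(v>150)&(v<320)&(W[...,2]<.02)
w=cv2.morphologyEx(w.astype(np.uint8),cv2.MORPH_OPEN,np.ones((3,3)))>0
print('mat',rect(w))
ca=(W[...,2]>.04)&(W[...,2]<.06)&(u>100)&(u<270)&(v>180)&(v<320); print('carton rim',rect(cv2.morphologyEx(ca.astype(np.uint8),cv2.MORPH_OPEN,np.ones((2,2)))>0))
for nm,(a,b,d,e) in dict(lamp=(295,330,215,252),disp=(372,455,285,335),bottle=(470,535,150,200)).items():
    q=(u>a)&(u<b)&(v>d)&(v<e)&(W[...,2]>.02); print(nm,rect(q),np.nanmax(W[q][:,2]))
E
```

```text
1 [419.  90.] 1572 (array([ 819. , -199.9]), array([ 50. , 122.3]), np.float32(-31.4), 'z', np.float64(0.0946))
2 [225. 104.] 1626 (array([780.5, 178.2]), array([ 50.8, 120.5]), np.float32(-34.7), 'z', np.float64(0.0948))
3 [319.  99.] 1605 (array([796.5,  -4.6]), array([ 51.5, 120.5]), np.float32(-68.0), 'z', np.float64(0.0945))
4 [498. 175.] 245 (array([ 658.3, -357.4]), array([59.5, 30.4]), np.float32(22.7), 'z', np.float64(0.104))
5 [395. 212.] 1635 (array([ 580.4, -157.1]), array([ 50.8, 120.4]), np.float32(-13.7), 'z', np.float64(0.0983))
6 [442. 235.] 1654 (array([ 538.2, -250.1]), array([ 50.9, 120.8]), np.float32(-27.1), 'z', np.float64(0.0982))
7 [496. 251.] 1677 (array([ 509.2, -356.7]), array([ 52.5, 121.5]), np.float32(-24.6), 'z', np.float64(0.0981))
9 [413. 313.] 155 (array([ 386.6, -198.8]), array([25. , 33.8]), np.float32(-14.7), 'z', np.float64(0.0906))
14 [497. 377.] 1652 (array([ 266.2, -363.7]), array([ 51.9, 120.9]), np.float32(-13.8), 'z', np.float64(0.0938))
19 [  1. 450.] 169 (array([113.5, 581.1]), array([126.5,   5.2]), np.float32(3.6), 'z', np.float64(0.0923))
pad (array([466.4, 325.6]), array([141.2,  69.9]), np.float32(19.8), 'z', np.float64(0.0066))
mat (array([ 540.6, -255.2]), array([330.7, 221.4]), np.float32(70.6), 'z', np.float64(0.0031))
carton rim (array([491.7, 264.8]), array([166.8, 247. ]), np.float32(-69.7), 'z', np.float64(0.0478))
lamp (array([5.362e+02, 2.000e-01]), array([34.3, 32.6]), np.float32(1.7), 'z', np.float64(0.2028)) 0.20656126055594318
disp (array([ 383.4, -210.8]), array([148.2,  48.4]), np.float32(71.1), 'z', np.float64(0.0587)) 0.09565454548179995
bottle (array([ 663.3, -368.1]), array([59.6, 54.5]), np.float32(17.6), 'z', np.float64(0.1115)) 0.17400459460498285
```

View pics/crop.png

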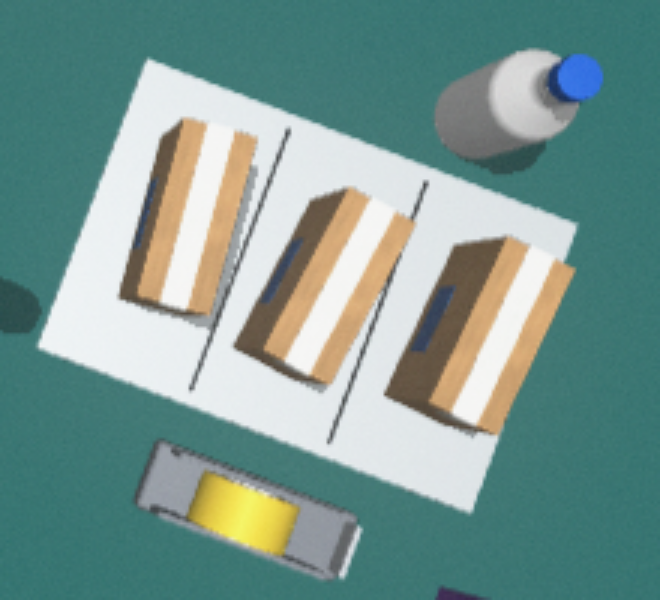

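```bash
python3 - <<'E'
from h import *
c=cam('top'); W=pts(c); col=c['color']; cv2.imwrite('pics/cropc.png',cv2.resize(col[185:315,110:265,::-1],None,fx=5,fy=4.6,interpolation=cv2.INTER_CUBIC))
v,u=np.mgrid[0:480,0:640]
for lo,hi in((.044,.056),(.046,.053)):
    ca=(W[...,2]>lo)&(W[...,2]<hi)&(u>100)&(u<270)&(v>180)&(v<320)
    P=W[ca][:,:2]
    th=np.radians(20)
    for d in (19,20,21):
        th=np.radians(d); X=P@[np.cos(th),np.sin(th)]; Y=P@[-np.sin(th),np.cos(th)]
        h,e=np.histogram(Y,bins=np.arange(Y.min()-.002,Y.max()+.004,.003)); print(lo,d,[(round(a,3),b) for a,b in zip(e,h) if b>12])
        h,e=np.histogram(X,bins=np.arange(X.min()-.002,X.max()+.004,.003)); print('  X',[(round(a,3),b) for a,b in zip(e,h) if b>20])
E
```

```text
0.044 19 [(np.float64(-0.036), np.int64(15)), (np.float64(-0.033), np.int64(95)), (np.float64(-0.03), np.int64(96)), (np.float64(-0.027), np.int64(25)), (np.float64(-0.024), np.int64(13)), (np.float64(-0.012), np.int64(13)), (np.float64(-0.006), np.int64(13)), (np.float64(-0.003), np.int64(13)), (np.float64(-0.0), np.int64(13)), (np.float64(0.003), np.int64(13)), (np.float64(0.009), np.int64(13)), (np.float64(0.012), np.int64(13)), (np.float64(0.018), np.int64(14)), (np.float64(0.024), np.int64(14)), (np.float64(0.027), np.int64(13)), (np.float64(0.036), np.int64(14)), (np.float64(0.039), np.int64(29)), (np.float64(0.042), np.int64(112)), (np.float64(0.045), np.int64(104)), (np.float64(0.048), np.int64(27)), (np.float64(0.054), np.int64(14)), (np.float64(0.06), np.int64(14)), (np.float64(0.066), np.int64(14)), (np.float64(0.072), np.int64(13)), (np.float64(0.078), np.int64(15)), (np.float64(0.084), np.int64(16)), (np.float64(0.093), np.int64(14)), (np.float64(0.099), np.int64(13)), (np.float64(0.108), np.int64(13)), (np.float64(0.114), np.int64(38)), (np.float64(0.117), np.int64(129)
[... 8925 characters left out ...]
4(0.083), np.int64(14)), (np.float64(0.095), np.int64(45)), (np.float64(0.098), np.int64(132)), (np.float64(0.101), np.int64(76)), (np.float64(0.104), np.int64(14)), (np.float64(0.116), np.int64(13)), (np.float64(0.125), np.int64(13)), (np.float64(0.128), np.int64(13)), (np.float64(0.149), np.int64(17)), (np.float64(0.167), np.int64(14)), (np.float64(0.17), np.int64(59)), (np.float64(0.173), np.int64(103)), (np.float64(0.176), np.int64(83))]
  X [(np.float64(0.473), np.int64(128)), (np.float64(0.476), np.int64(166)), (np.float64(0.479), np.int64(122)), (np.float64(0.629), np.int64(91)), (np.float64(0.632), np.int64(163)), (np.float64(0.635), np.int64(154)), (np.float64(0.638), np.int64(55))]
```

View pics/cropc.png

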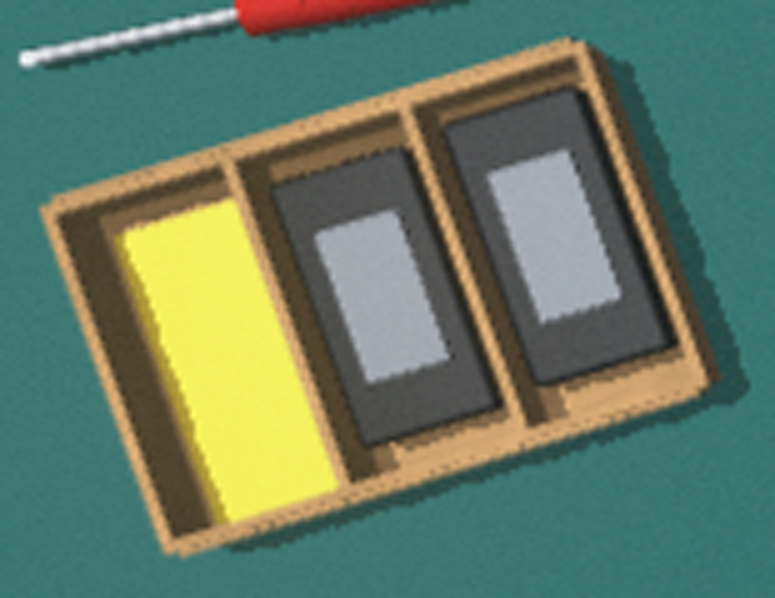

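The crop shows the free cell on the carton's left with yellow at about (155,263) full-frame. The rim walls give its centre as (0.471, 0.328) with the long axis at 20°. Next is box 1, using a helper that reports deltas in tool axes.

```bash
cat > d.py <<'E'
import sys
from h import *
# x y z yaw_deg (tool x axis)
def go(x,y,z,yaw):
    o=get_obs(); q=np.array(o['tool_rot']); A=R.from_quat(q[[1,2,3,0]])
    a=np.radians(yaw); B=R.from_matrix(np.array([[np.cos(a),np.sin(a),0],[np.sin(a),-np.cos(a),0],[0,0,-1]]).T.T)
    d=A.inv().apply(np.array([x,y,z])-o['eef_pos']); r=(A.inv()*B).as_rotvec()
    X=A.as_matrix()[:,0]
    print('t',round(o['t'],2),'tcp',np.round(o['eef_pos'],4),'yaw',round(np.degrees(np.arctan2(X[1],X[0])),2),'F',np.round(o['contact_force'],2),'w',round(o['gripper_width'],3),'q',np.round(o['q'],2))
    print('turn',np.round(r,3),'shift',np.round(d,4),'rows>=',int(np.ceil(max(np.linalg.norm(d)/.04,np.linalg.norm(r)/.12))))
go(*map(float,sys.argv[1:5]))
E
python3 d.py .5804 -.1571 .26 -103.7
```

```text
t 0.2 tcp [ 0.2019 -0.6438  0.3033] yaw -72.59 F [ 0.52  0.43 -0.24] w 1.002 q [ 1.16  0.48  0.02  1.56 -0.01  1.11 -0.08]
turn [0.    0.001 0.543] shift [-0.3512 -0.5068  0.0437] rows>= 16
```

```bash
python3 -m creep '[[[0,0,0,-0.0195,-0.028,0.002,0.0854],[0,0,0,-0.0195,-0.028,0.002,0.0854],[0,0,0,-0.0195,-0.028,0.002,0.0854],[0,0,0,-0.0195,-0.028,0.002,0.0854],[0,0,0,-0.0195,-0.028,0.002,0.0854],[0,0,0,-0.0195,-0.028,0.002,0.0854],[0,0,0,-0.0195,-0.028,0.002,0.0854],[0,0,0,-0.0195,-0.028,0.002,0.0854],[0,0,0,-0.0195,-0.028,0.002,0.0854],[0,0,0,-0.0195,-0.028,0.002,0.0854]]]' 70; python3 d.py .5804 -.1571 .22 -103.7
```

```text
t: 1.03
eef_pos: [0.4109, -0.3713, 0.2795]
tool_rot: [0.003, 0.8, -0.599, -0.002]
contact_force: [0.6, -0.2, -0.4]
gripper_width: 1.002
t 1.03 tcp [ 0.4109 -0.3713  0.2795] yaw -73.66 F [ 0.65 -0.17 -0.36] w 1.002 q [ 0.7   0.31 -0.1   1.87  0.04  0.97 -0.71]
turn [ 0.006 -0.003  0.524] shift [-0.1579 -0.2233  0.0578] rows>= 7
```

```bash
python3 -m creep '[[[0,0,0.105,0,0,0,0.0854],[0,0,0.105,0,0,0,0.0854],[0,0,0.105,0,0,0,0.0854],[0,0,0.105,0,0,0,0.0854],[0,0,0.105,0,0,0,0.0854],[0,0,0,0,0,0,0.0854]]]' 70; python3 d.py .5804 -.1571 .22 -103.7
```

```text
t: 1.53
eef_pos: [0.4188, -0.3595, 0.2784]
tool_rot: [-0.001, -0.615, 0.788, 0.002]
contact_force: [0.5, 0.3, -0.4]
gripper_width: 0.999
t 1.53 tcp [ 0.4188 -0.3595  0.2784] yaw -104.03 F [ 0.5   0.32 -0.4 ] w 0.999 q [ 0.61  0.31 -0.01  1.88  0.01  0.97 -1.22]
turn [ 0.005  0.002 -0.006] shift [-0.2354 -0.108   0.0582] rows>= 7
```

```bash
python3 -m creep '[[[0,0,0,-0.034,-0.0155,0.0083,0.0854],[0,0,0,-0.034,-0.0155,0.0083,0.0854],[0,0,0,-0.034,-0.0155,0.0083,0.0854],[0,0,0,-0.034,-0.0155,0.0083,0.0854],[0,0,0,-0.034,-0.0155,0.0083,0.0854],[0,0,0,-0.034,-0.0155,0.0083,0.0854],[0,0,0,-0.02,-0.01,0.005,0.0854],[0,0,0,0,0,0,0.0854]]]' 70; python3 d.py .5804 -.1571 .132 -103.7
```

```text
t: 2.2
eef_pos: [0.5766, -0.1625, 0.221]
tool_rot: [-0.001, -0.622, 0.783, 0.001]
contact_force: [0.4, -0.1, -0.9]
gripper_width: 1.004
t 2.2 tcp [ 0.5766 -0.1625  0.221 ] yaw -103.08 F [ 0.43 -0.12 -0.95] w 1.004 q [ 0.25  0.45 -0.1   1.81  0.06  0.89 -1.68]
turn [ 0.002 -0.001  0.011] shift [-0.0062 -0.0026  0.089 ] rows>= 3
```

```bash
python3 -m creep '[[[0,0,0.01,-0.006,-0.0026,0.02,0.0854],[0,0,0,0,0,0.025,0.0854],[0,0,0,0,0,0.025,0.0854],[0,0,0,0,0,0.014,0.0854],[0,0,0,0,0,0,0.0854]]]' 70; python3 d.py .5804 -.1571 .132 -103.7
```

```text
t: 2.62
eef_pos: [0.5827, -0.1559, 0.1351]
tool_rot: [0.001, -0.626, 0.78, -0.001]
contact_force: [-0.6, 0.4, 1.1]
gripper_width: 1.0
t 2.62 tcp [ 0.5827 -0.1559  0.1351] yaw -102.52 F [-0.59  0.42  1.07] w 1.0 q [ 0.23  0.56 -0.1   1.86  0.08  0.72 -1.7 ]
turn [-0.002  0.     0.021] shift [0.0017 0.002  0.0031] rows>= 1
```

```bash
python3 - <<'E'
from h import *
c=cam('top'); cv2.imwrite('pics/t1.png',cv2.resize(c['color'][140:340,330:550,::-1],None,fx=3,fy=3))
E
```

```text
(no output)
```

View pics/t1.png

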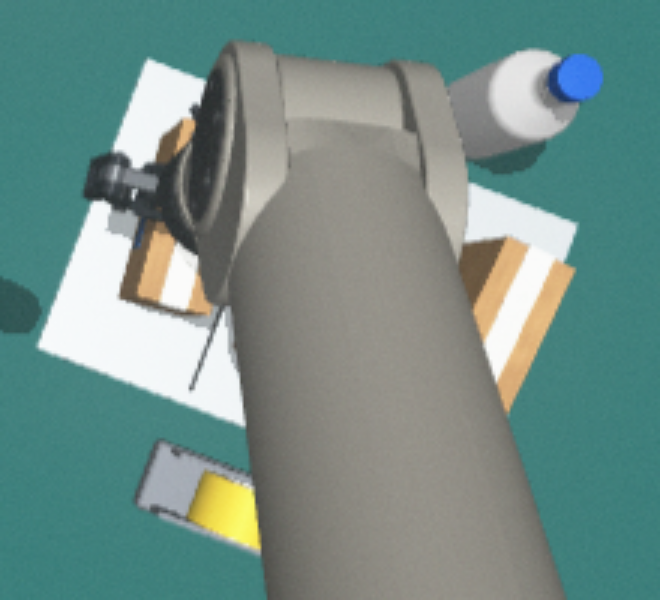

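The picture shows the gripper straddling box 1, with the left finger at about (120,180) in the crop and the box undisturbed. Closing now.

```bash
python3 -m creep '[[[0,0,0.02,0.0017,0.002,0.003,0.0854],[0,0,0,0,0,0,0.04],[0,0,0,0,0,0,0.04],[0,0,0,0,0,0,0.04],[0,0,0,0,0,0,0.04],[0,0,0,0,0,0,0.04],[0,0,0,0,0,0,0.04],[0,0,0,0,0,0,0.04],[0,0,0,0,0,0,0.04],[0,0,0,0,0,0,0.04]]]' 70; python3 d.py .5804 -.1571 .182 -103.7
```

```text
t: 3.5
eef_pos: [0.5809, -0.1597, 0.137]
tool_rot: [0.002, -0.617, 0.787, -0.003]
contact_force: [0.3, -0.3, -3.5]
gripper_width: 0.574
t 3.5 tcp [ 0.5809 -0.1597  0.137 ] yaw -103.75 F [ 0.3  -0.32 -3.47] w 0.574 q [ 0.23  0.56 -0.09  1.86  0.08  0.72 -1.71]
turn [-0.007 -0.    -0.001] shift [-0.0024  0.0008 -0.045 ] rows>= 2
```

```bash
python3 -m creep '[[[0,0,0,0,0,-0.008,0.04],[0,0,0,0,0,-0.01,0.04],[0,0,0,0,0,-0.01,0.04],[0,0,0,0,0,-0.01,0.04],[0,0,0,0,0,-0.008,0.04],[0,0,0,0,0,0,0.04],[0,0,0,0,0,0,0.04],[0,0,0,0,0,0,0.04],[0,0,0,0,0,0,0.04],[0,0,0,0,0,0,0.04],[0,0,0,0,0,0,0.04],[0,0,0,0,0,0,0.04],[0,0,0,0,0,0,0.04]]]' 70; python3 - <<'E'
from h import *
F=[]
for i in range(3):
    c=cam('side'); F.append(get_obs()['contact_force'])
print(np.mean(F,0),np.std(F,0))
cv2.imwrite('pics/s1.png',cv2.resize(c['color'][100:300,280:520,::-1],None,fx=3,fy=3))
E
python3 d.py .5804 -.1571 .137 -103.7
```

```text
t: 4.58
eef_pos: [0.5784, -0.1592, 0.1862]
tool_rot: [0.0, -0.618, 0.787, -0.001]
contact_force: [-0.5, 0.8, -7.6]
gripper_width: 0.571
[-0.42190062 -0.04603548 -6.62680518] [0.01717924 0.62645086 0.23474126]
t 4.73 tcp [ 0.5785 -0.1592  0.1863] yaw -103.73 F [-0.43 -0.41 -6.69] w 0.572 q [ 0.24  0.49 -0.1   1.84  0.06  0.82 -1.7 ]
turn [-0.002 -0.001 -0.   ] shift [-0.0026 -0.0012  0.0494] rows>= 2
```

View pics/s1.png

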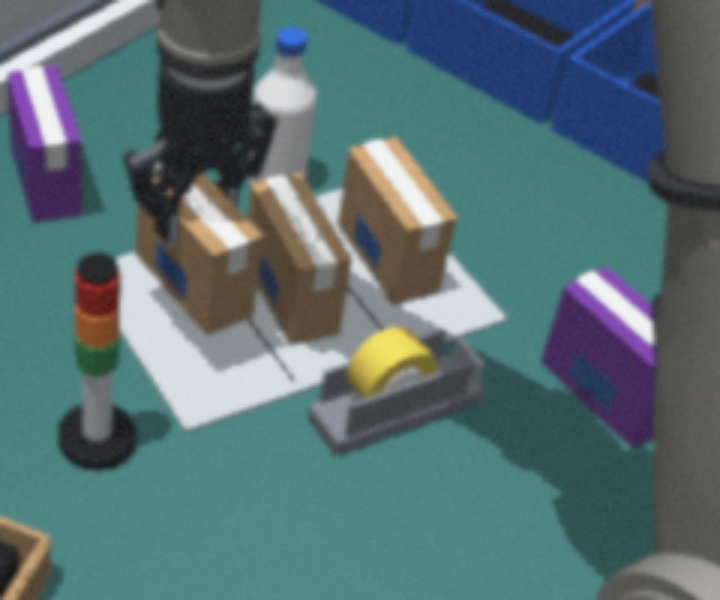

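Box 1 is seen lifted clear of the mat and upright, with Fz about -6.6 N. I'll lower it again.

```bash
python3 -m creep '[[[0,0,0,0,0,0.01,0.04],[0,0,0,0,0,0.01,0.04],[0,0,0,0,0,0.01,0.04],[0,0,0,0,0,0.008,0.04],[0,0,0,0,0,0.005,0.04],[0,0,0,0,0,0.003,0.04],[0,0,0,0,0,0.002,0.04],[0,0,0,0,0,0,0.04],[0,0,0,0,0,0,0.04]]]' 70; python3 d.py .5804 -.1571 .137 -103.7
```

```text
t: 5.48
eef_pos: [0.5795, -0.1593, 0.1381]
tool_rot: [0.0, -0.617, 0.787, -0.002]
contact_force: [-0.1, -0.3, -6.4]
gripper_width: 0.575
t 5.48 tcp [ 0.5795 -0.1593  0.1381] yaw -103.75 F [-0.12 -0.31 -6.43] w 0.575 q [ 0.23  0.56 -0.09  1.86  0.08  0.72 -1.71]
turn [-0.003 -0.001 -0.001] shift [-0.0024 -0.0004  0.0011] rows>= 1
```

```bash
python3 -m creep '[[[0,0,0,0,0,0.002,0.04],[0,0,0,0,0,0,0.04],[0,0,0,0,0,0,0.04]]]' 70; python3 d.py .5804 -.1571 .137 -103.7
```

```text
t: 5.73
eef_pos: [0.5798, -0.1594, 0.1371]
tool_rot: [0.001, -0.617, 0.787, -0.002]
contact_force: [-1.9, 1.3, -2.5]
gripper_width: 0.574
t 5.73 tcp [ 0.5798 -0.1594  0.1371] yaw -103.76 F [-1.92  1.32 -2.51] w 0.574 q [ 0.23  0.56 -0.09  1.86  0.08  0.72 -1.71]
turn [-0.004 -0.001 -0.001] shift [-0.0023 -0.      0.0001] rows>= 1
```

On the mat. Release and raise.

```bash
python3 -m creep '[[[0,0,0,0,0,0.001,0.04],[0,0,0,0,0,0,0.0854],[0,0,0,0,0,0,0.0854],[0,0,0,0,0,0,0.0854],[0,0,0,0,0,0,0.0854],[0,0,0,0,0,0,0.0854],[0,0,0,0,0,-0.015,0.0854],[0,0,0,0,0,-0.025,0.0854],[0,0,0,0,0,-0.03,0.0854],[0,0,0,0,0,-0.03,0.0854],[0,0,0,0,0,0,0.0854]]]' 70; python3 d.py .5382 -.2501 .23 -117.1
python3 - <<'E'
from h import *
c=cam('side'); cv2.imwrite('pics/s2.png',cv2.resize(c['color'][100:300,280:520,::-1],None,fx=3,fy=3))
E
```

```text
t: 6.65
eef_pos: [0.581, -0.159, 0.2392]
tool_rot: [0.001, -0.617, 0.787, -0.002]
contact_force: [1.3, -0.5, 0.1]
gripper_width: 0.996
t 6.65 tcp [ 0.581  -0.159   0.2392] yaw -103.73 F [ 1.33 -0.51  0.14] w 0.996 q [ 0.24  0.43 -0.1   1.79  0.05  0.92 -1.69]
turn [-0.004 -0.     0.233] shift [0.0987 0.02   0.0092] rows>= 3
```

View pics/s2.png

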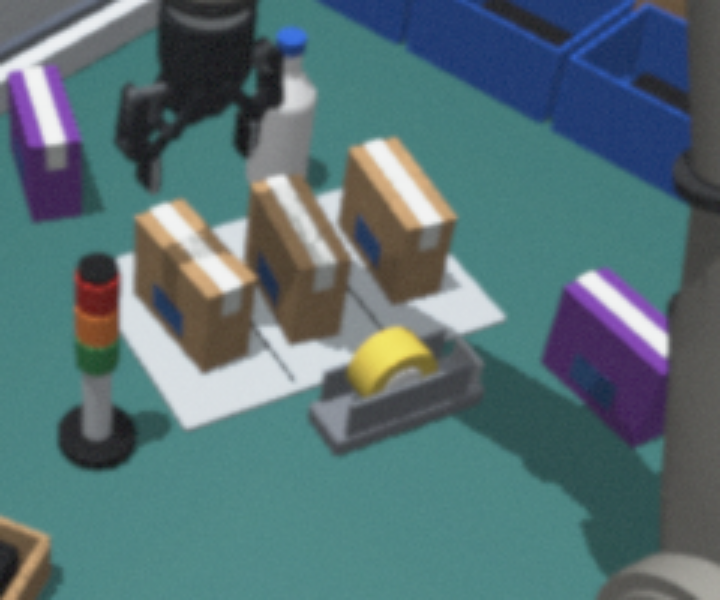

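Box 1 is back upright on its place. On to the middle box.

```bash
python3 -m creep '[[[0,0,0.08,0.032,0.0067,0.002,0.0854],[0,0,0.08,0.032,0.004,0.002,0.0854],[0,0,0.075,0.032,0.001,0.002,0.0854],[0,0,0,0,0,0,0.0854],[0,0,0,0,0,0,0.0854]]]' 70; python3 d.py .5382 -.2501 .132 -117.1
```

```text
t: 7.12
eef_pos: [0.5372, -0.2471, 0.2273]
tool_rot: [0.0, -0.519, 0.855, 0.0]
contact_force: [0.1, 1.0, -0.0]
gripper_width: 0.998
t 7.12 tcp [ 0.5372 -0.2471  0.2273] yaw -117.53 F [ 0.1   1.03 -0.03] w 0.998 q [ 0.35  0.42 -0.03  1.83  0.01  0.89 -1.74]
turn [ 0.     0.001 -0.007] shift [ 0.0023 -0.0023  0.0953] rows>= 3
```

```bash
python3 -m creep '[[[0,0,0,0.0023,-0.0023,0.024,0.0854],[0,0,0,0,0,0.028,0.0854],[0,0,0,0,0,0.026,0.0854],[0,0,0,0,0,0.014,0.0854],[0,0,0,0,0,0,0.0854]]]' 70; python3 d.py .5382 -.2501 .135 -117.1
```

```text
t: 7.53
eef_pos: [0.5385, -0.2497, 0.1299]
tool_rot: [0.001, -0.52, 0.854, 0.0]
contact_force: [-0.8, 0.6, 0.5]
gripper_width: 1.0
t 7.53 tcp [ 0.5385 -0.2497  0.1299] yaw -117.4 F [-0.76  0.6   0.5 ] w 1.0 q [ 0.35  0.56 -0.03  1.89  0.02  0.7  -1.74]
turn [-0.     0.001 -0.005] shift [ 0.0005  0.0001 -0.0051] rows>= 1
```

```bash
python3 -m creep '[[[0,0,0,0,0,-0.006,0.0854],[0,0,0,0,0,0,0.04],[0,0,0,0,0,0,0.04],[0,0,0,0,0,0,0.04],[0,0,0,0,0,0,0.04],[0,0,0,0,0,0,0.04],[0,0,0,0,0,0,0.04],[0,0,0,0,0,0,0.04],[0,0,0,0,0,0,0.04],[0,0,0,0,0,0,0.04]]]' 70; python3 d.py .5382 -.2501 .135 -117.1
```

```text
t: 8.37
eef_pos: [0.5396, -0.2482, 0.139]
tool_rot: [0.001, -0.521, 0.854, -0.0]
contact_force: [-0.6, 1.0, -2.9]
gripper_width: 0.582
t 8.37 tcp [ 0.5396 -0.2482  0.139 ] yaw -117.22 F [-0.63  0.96 -2.92] w 0.582 q [ 0.35  0.54 -0.03  1.88  0.02  0.71 -1.74]
turn [-0.002  0.002 -0.002] shift [0.0023 0.0004 0.004 ] rows>= 1
```

```bash
python3 -m creep '[[[0,0,0,0,0,-0.008,0.04],[0,0,0,0,0,-0.01,0.04],[0,0,0,0,0,-0.01,0.04],[0,0,0,0,0,-0.01,0.04],[0,0,0,0,0,-0.008,0.04],[0,0,0,0,0,0,0.04],[0,0,0,0,0,0,0.04],[0,0,0,0,0,0,0.04],[0,0,0,0,0,0,0.04],[0,0,0,0,0,0,0.04],[0,0,0,0,0,0,0.04],[0,0,0,0,0,0,0.04],[0,0,0,0,0,0,0.04]]]' 70; python3 - <<'E'
from h import *
F=[]
for i in range(3):
    c=cam('side'); F.append(get_obs()['contact_force'])
print(np.mean(F,0),np.std(F,0))
cv2.imwrite('pics/s3.png',cv2.resize(c['color'][100:300,280:520,::-1],None,fx=3,fy=3))
E
python3 d.py .5382 -.2501 .139 -117.1
```

```text
t: 9.45
eef_pos: [0.5391, -0.248, 0.1901]
tool_rot: [0.001, -0.521, 0.854, -0.0]
contact_force: [-0.3, 0.3, -3.0]
gripper_width: 0.577
[ 0.3330986   0.31193558 -2.63856627] [0.51558366 0.21900931 0.38536044]
t 9.6 tcp [ 0.5392 -0.248   0.1903] yaw -117.21 F [ 0.4   0.   -2.44] w 0.576 q [ 0.35  0.47 -0.03  1.85  0.02  0.81 -1.73]
turn [-0.002  0.002 -0.002] shift [0.0024 0.0001 0.0513] rows>= 2
```

View pics/s3.png

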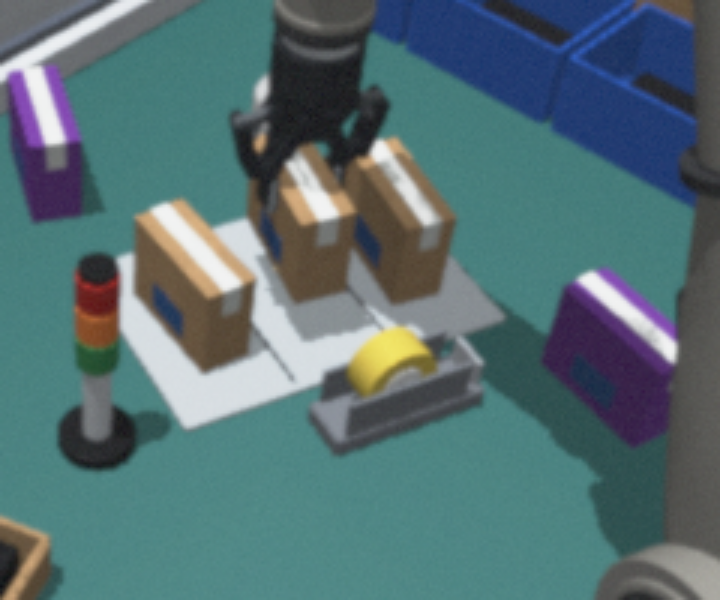

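The middle box is clearly in the air and upright, with Fz about -2.6 N, so it is light. I'll lower it.

```bash
python3 -m creep '[[[0,0,0,0,0,0.01,0.04],[0,0,0,0,0,0.01,0.04],[0,0,0,0,0,0.01,0.04],[0,0,0,0,0,0.008,0.04],[0,0,0,0,0,0.005,0.04],[0,0,0,0,0,0.004,0.04],[0,0,0,0,0,0.003,0.04],[0,0,0,0,0,0.001,0.04],[0,0,0,0,0,0,0.04]]]' 70; python3 d.py .5382 -.2501 .139 -117.1
```

```text
t: 10.35
eef_pos: [0.5396, -0.2493, 0.1362]
tool_rot: [0.001, -0.52, 0.854, -0.001]
contact_force: [-0.9, -1.2, -3.1]
gripper_width: 0.575
t 10.35 tcp [ 0.5396 -0.2493  0.1362] yaw -117.28 F [-0.86 -1.22 -3.13] w 0.575 q [ 0.35  0.55 -0.03  1.88  0.02  0.71 -1.74]
turn [-0.002  0.001 -0.003] shift [ 0.0014  0.0009 -0.0028] rows>= 1
```

```bash
python3 -m creep '[[[0,0,0,0,0,0.001,0.04],[0,0,0,0,0,0.001,0.04],[0,0,0,0,0,0,0.04]]]' 70; python3 d.py .5382 -.2501 .139 -117.1; python3 - <<'E'
from h import *
c=cam('side'); cv2.imwrite('pics/s4.png',cv2.resize(c['color'][100:300,280:520,::-1],None,fx=3,fy=3))
print(get_obs()['contact_force'])
E
```

```text
t: 10.6
eef_pos: [0.54, -0.2496, 0.1362]
tool_rot: [0.001, -0.52, 0.854, -0.001]
contact_force: [-0.5, -0.3, -3.5]
gripper_width: 0.579
t 10.6 tcp [ 0.54   -0.2496  0.1362] yaw -117.32 F [-0.52 -0.26 -3.48] w 0.579 q [ 0.35  0.55 -0.03  1.88  0.02  0.71 -1.74]
turn [-0.003  0.001 -0.004] shift [ 0.0013  0.0014 -0.0028] rows>= 1
[ 0.03995608 -0.52513685 -1.55903611]
```

View pics/s4.png

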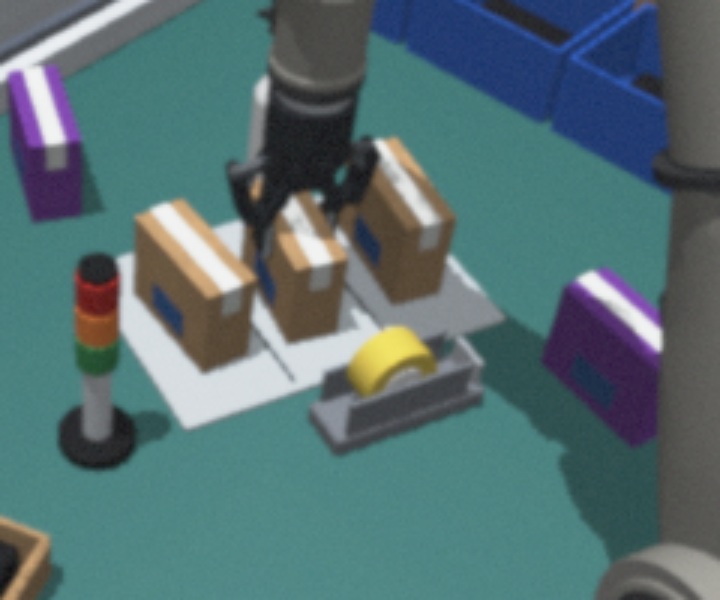

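The bottom corner at (295,341) matches where it was before, so the box is on the mat. I'll release, rise and move to the right box.

```bash
python3 -m creep '[[[0,0,0,0,0,0.001,0.04],[0,0,0,0,0,0,0.0854],[0,0,0,0,0,0,0.0854],[0,0,0,0,0,0,0.0854],[0,0,0,0,0,0,0.0854],[0,0,0,0,0,0,0.0854],[0,0,0,0,0,-0.015,0.0854],[0,0,0,0,0,-0.025,0.0854],[0,0,0,0,0,-0.03,0.0854],[0,0,0,0,0,-0.03,0.0854],[0,0,0,0,0,0,0.0854]]]' 70; python3 d.py .5092 -.3567 .23 -114.6
```

```text
t: 11.57
eef_pos: [0.5398, -0.2496, 0.2366]
tool_rot: [0.0, -0.52, 0.854, -0.0]
contact_force: [1.2, -0.7, -0.6]
gripper_width: 1.001
t 11.57 tcp [ 0.5398 -0.2496  0.2366] yaw -117.3 F [ 1.16 -0.67 -0.56] w 1.001 q [ 0.35  0.42 -0.03  1.82  0.01  0.91 -1.73]
turn [-0.001  0.001 -0.047] shift [ 0.1092 -0.0219  0.0065] rows>= 3
```

```bash
python3 -m creep '[[[0,0,-0.047,0.035,-0.0073,0.002,0.0854],[0,0,0,0.036,-0.0055,0.002,0.0854],[0,0,0,0.036,-0.0055,0.002,0.0854],[0,0,0,0,0,0,0.0854],[0,0,0,0,0,0,0.0854]]]' 70; python3 d.py .5092 -.3567 .135 -114.6
```

```text
t: 11.98
eef_pos: [0.5126, -0.3559, 0.2325]
tool_rot: [0.003, -0.544, 0.839, -0.003]
contact_force: [1.0, 1.6, -0.7]
gripper_width: 0.999
t 11.98 tcp [ 0.5126 -0.3559  0.2325] yaw -114.08 F [ 1.02  1.6  -0.7 ] w 0.999 q [ 0.52  0.46 -0.01  1.75  0.    0.92 -1.49]
turn [-0.008  0.002  0.009] shift [0.0023 0.0036 0.0974] rows>= 3
```

```bash
python3 -m creep '[[[-0.006,0,0.009,0.0023,0.003,0.024,0.0854],[0,0,0,0,0,0.028,0.0854],[0,0,0,0,0,0.026,0.0854],[0,0,0,0,0,0.014,0.0854],[0,0,0,0,0,0,0.0854]]]' 70; python3 d.py .5092 -.3567 .135 -114.6
```

```text
t: 12.4
eef_pos: [0.5105, -0.3571, 0.1378]
tool_rot: [0.002, -0.539, 0.842, -0.002]
contact_force: [-0.8, -0.1, 1.0]
gripper_width: 1.003
t 12.4 tcp [ 0.5105 -0.3571  0.1378] yaw -114.71 F [-0.82 -0.05  1.04] w 1.003 q [ 0.52  0.58 -0.01  1.81  0.01  0.74 -1.5 ]
turn [-0.006  0.001 -0.002] shift [0.0002 0.0013 0.0027] rows>= 1
```

```bash
python3 -m creep '[[[-0.005,0,0,0,0.001,0.002,0.0854],[0,0,0,0,0,0,0.04],[0,0,0,0,0,0,0.04],[0,0,0,0,0,0,0.04],[0,0,0,0,0,0,0.04],[0,0,0,0,0,0,0.04],[0,0,0,0,0,0,0.04],[0,0,0,0,0,0,0.04],[0,0,0,0,0,0,0.04],[0,0,0,0,0,0,0.04],[0,0,0,0,0,0,0.04]]]' 70; python3 d.py .5092 -.3567 .135 -114.6
```

```text
t: 13.32
eef_pos: [0.5114, -0.3552, 0.139]
tool_rot: [0.002, -0.54, 0.841, -0.001]
contact_force: [-0.3, 0.7, -2.5]
gripper_width: 0.575
t 13.32 tcp [ 0.5114 -0.3552  0.139 ] yaw -114.57 F [-0.27  0.68 -2.53] w 0.575 q [ 0.52  0.58 -0.01  1.81  0.01  0.74 -1.5 ]
turn [-0.004  0.002  0.   ] shift [0.0022 0.0014 0.004 ] rows>= 1
```

```bash
python3 -m creep '[[[0,0,0,0,0,-0.008,0.04],[0,0,0,0,0,-0.01,0.04],[0,0,0,0,0,-0.01,0.04],[0,0,0,0,0,-0.01,0.04],[0,0,0,0,0,-0.008,0.04],[0,0,0,0,0,0,0.04],[0,0,0,0,0,0,0.04],[0,0,0,0,0,0,0.04],[0,0,0,0,0,0,0.04],[0,0,0,0,0,0,0.04],[0,0,0,0,0,0,0.04],[0,0,0,0,0,0,0.04],[0,0,0,0,0,0,0.04]]]' 70; python3 - <<'E'
from h import *
F=[]
for i in range(3):
    c=cam('side'); F.append(get_obs()['contact_force'])
print(np.mean(F,0),np.std(F,0))
cv2.imwrite('pics/s5.png',cv2.resize(c['color'][100:300,280:520,::-1],None,fx=3,fy=3))
E
python3 d.py .5092 -.3567 .135 -114.6
```

```text
t: 14.4
eef_pos: [0.5109, -0.3551, 0.1903]
tool_rot: [0.002, -0.54, 0.841, -0.001]
contact_force: [0.9, -0.0, -2.5]
gripper_width: 0.576
[-0.30892272  0.19044161 -2.39308741] [0.36968765 0.18448166 0.21139528]
t 14.55 tcp [ 0.5109 -0.3552  0.1905] yaw -114.58 F [ 0.21  0.45 -2.65] w 0.579 q [ 0.52  0.51 -0.01  1.79  0.    0.84 -1.5 ]
turn [-0.005  0.002  0.   ] shift [0.0022 0.0012 0.0555] rows>= 2
```

View pics/s5.png

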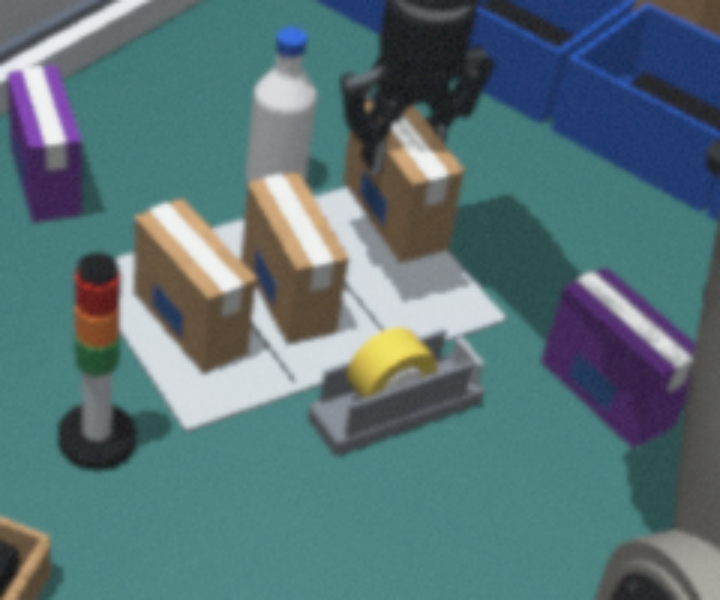

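The right box is lifted and upright at about 2.4 N, against 2.6 N for the middle box and 6.6 N for the left, so the left box is the loaded one. I'll lower the right box.

```bash
python3 -m creep '[[[0,0,0,0,0,0.01,0.04],[0,0,0,0,0,0.01,0.04],[0,0,0,0,0,0.01,0.04],[0,0,0,0,0,0.008,0.04],[0,0,0,0,0,0.005,0.04],[0,0,0,0,0,0.004,0.04],[0,0,0,0,0,0.003,0.04],[0,0,0,0,0,0.001,0.04],[0,0,0,0,0,0.001,0.04],[0,0,0,0,0,0.001,0.04],[0,0,0,0,0,0,0.04]]]' 70; python3 d.py .5092 -.3567 .137 -114.6;python3 - <<'E'
from h import *
c=cam('side'); cv2.imwrite('pics/s6.png',cv2.resize(c['color'][100:300,280:520,::-1],None,fx=3,fy=3))
E
```

```text
t: 15.47
eef_pos: [0.5116, -0.3565, 0.1364]
tool_rot: [0.002, -0.54, 0.842, -0.002]
contact_force: [-0.0, -0.2, -2.1]
gripper_width: 0.575
t 15.47 tcp [ 0.5116 -0.3565  0.1364] yaw -114.63 F [-0.04 -0.2  -2.1 ] w 0.575 q [ 0.52  0.59 -0.01  1.81  0.01  0.74 -1.5 ]
turn [-0.005  0.001 -0.   ] shift [ 0.0011  0.0021 -0.0006] rows>= 1
```

View pics/s6.png

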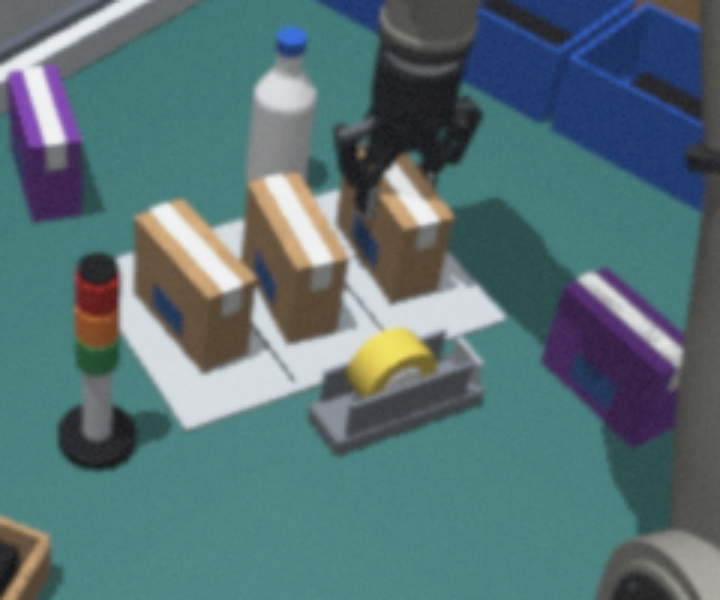

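The right box's bottom corner is back at (397,300) on the mat. I'll press 1 mm more, release and rise.

```bash
python3 -m creep '[[[0,0,0,0,0,0.0015,0.04],[0,0,0,0,0,0,0.0854],[0,0,0,0,0,0,0.0854],[0,0,0,0,0,0,0.0854],[0,0,0,0,0,0,0.0854],[0,0,0,0,0,0,0.0854],[0,0,0,0,0,-0.015,0.0854],[0,0,0,0,0,-0.025,0.0854],[0,0,0,0,0,-0.03,0.0854],[0,0,0,0,0,-0.03,0.0854],[0,0,0,0,0,0,0.0854]]]' 70
python3 - <<'E'
from h import *
c=cam('top'); W=pts(c)
cv2.imwrite('pics/t7.png',cv2.resize(c['color'][140:340,330:550,::-1],None,fx=3,fy=3))
v,u=np.mgrid[0:480,0:640]
m=((W[...,2]>.09)&(W[...,2]<.107)&(u>365)&(u<425)&(v>165)&(v<250)).astype(np.uint8)
n,l,s,ce=cv2.connectedComponentsWithStats(m)
for i in range(1,n):
    if s[i,4]>200:
        r=cv2.minAreaRect((W[l==i][:,:2]*1000).astype(np.float32)); print(s[i],r)
E
python3 d.py .5804 -.1571 .23 -103.7
```

```text
t: 16.43
eef_pos: [0.5112, -0.3566, 0.2368]
tool_rot: [0.001, -0.54, 0.842, -0.001]
contact_force: [0.1, -0.9, 0.4]
gripper_width: 1.003
[ 375  180   41   66 1633] ((578.2672729492188, -157.23654174804688), (50.6043701171875, 120.79292297363281), 76.66554260253906)
t 16.48 tcp [ 0.5103 -0.356   0.2343] yaw -114.64 F [-0.04 -0.24 -1.24] w 1.001 q [ 0.51  0.46 -0.01  1.75  0.    0.93 -1.49]
turn [ 0.     0.002 -0.191] shift [-0.21    0.0192  0.0046] rows>= 6
```

View pics/t7.png

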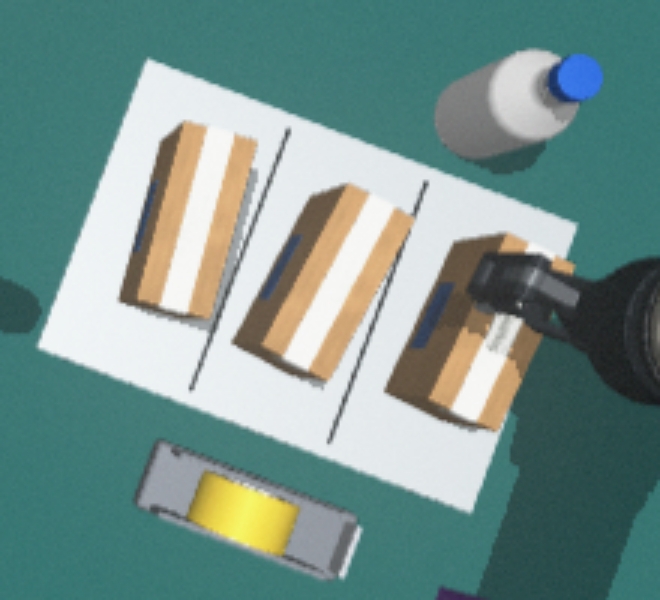

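All three boxes stand where they started, box 1 at crop (190,220) and world (0.578, -0.157). Back to box 1.

```bash
python3 -m creep '[[[0,0,-0.1,-0.034,0.003,0.001,0.0854],[0,0,-0.095,-0.034,0.0065,0.001,0.0854],[0,0,0,-0.034,0.01,0.001,0.0854],[0,0,0,-0.034,0.01,0,0.0854],[0,0,0,-0.034,0.01,0,0.0854],[0,0,0,-0.034,0.01,0,0.0854],[0,0,0,0,0,0,0.0854],[0,0,0,0,0,0,0.0854]]]' 70; python3 d.py .5783 -.1575 .135 -103.5
```

```text
t: 17.15
eef_pos: [0.5153, -0.1411, 0.2237]
tool_rot: [-0.002, -0.622, 0.783, 0.003]
contact_force: [-1.2, -0.4, 0.3]
gripper_width: 0.998
t 17.15 tcp [ 0.5153 -0.1411  0.2237] yaw -103.14 F [-1.24 -0.44  0.34] w 0.998 q [ 0.25  0.35 -0.12  1.96  0.05  0.84 -1.7 ]
turn [ 0.007 -0.001  0.006] shift [ 0.0015 -0.0657  0.0883] rows>= 3
```

```bash
python3 -m creep '[[[0.006,0,0.006,0.001,-0.022,-0.002,0.0854],[0,0,0,0,-0.022,0,0.0854],[0,0,0,0,-0.021,0,0.0854],[0,0,0,0,0,0,0.0854],[0,0,0,0,0,0,0.0854]]]' 70; python3 d.py .5783 -.1575 .135 -103.5
```

```text
t: 17.57
eef_pos: [0.5778, -0.1585, 0.2205]
tool_rot: [-0.003, -0.619, 0.785, 0.003]
contact_force: [-0.2, -0.5, -0.3]
gripper_width: 1.001
t 17.57 tcp [ 0.5778 -0.1585  0.2205] yaw -103.47 F [-0.21 -0.46 -0.31] w 1.001 q [ 0.24  0.45 -0.1   1.81  0.06  0.9  -1.69]
turn [ 0.009 -0.001  0.001] shift [-0.0012 -0.001   0.0855] rows>= 3
```

```bash
python3 -m creep '[[[0.008,0,0,-0.001,-0.001,0.02,0.0854],[0,0,0,0,0,0.025,0.0854],[0,0,0,0,0,0.025,0.0854],[0,0,0,0,0,0.014,0.0854],[0,0,0,0,0,0,0.0854]]]' 70; python3 d.py .5783 -.1575 .135 -103.5
```

```text
t: 17.98
eef_pos: [0.576, -0.1616, 0.1324]
tool_rot: [-0.001, -0.617, 0.787, -0.0]
contact_force: [0.3, -0.3, -0.0]
gripper_width: 1.001
t 17.98 tcp [ 0.576  -0.1616  0.1324] yaw -103.76 F [ 0.34 -0.3  -0.04] w 1.001 q [ 0.24  0.56 -0.09  1.87  0.08  0.72 -1.71]
turn [ 0.001 -0.003 -0.005] shift [-0.0045 -0.0013 -0.0026] rows>= 1
```

```bash
python3 -m creep '[[[0,0,0,-0.004,-0.001,-0.003,0.0854],[0,0,0,0,0,0,0.04],[0,0,0,0,0,0,0.04],[0,0,0,0,0,0,0.04],[0,0,0,0,0,0,0.04],[0,0,0,0,0,0,0.04],[0,0,0,0,0,0,0.04],[0,0,0,0,0,0,0.04],[0,0,0,0,0,0,0.04],[0,0,0,0,0,0,0.04],[0,0,0,0,0,0,0.04]]]' 80; python3 d.py .5783 -.1575 .40 -103.5
```

```text
t: 18.9
eef_pos: [0.5759, -0.1585, 0.1373]
tool_rot: [-0.002, -0.617, 0.787, -0.0]
contact_force: [-0.6, 0.5, -3.3]
gripper_width: 0.574
t 18.9 tcp [ 0.5759 -0.1585  0.1373] yaw -103.85 F [-0.61  0.45 -3.27] w 0.574 q [ 0.23  0.55 -0.09  1.87  0.08  0.73 -1.72]
turn [ 0.002 -0.003 -0.006] shift [-0.0008 -0.0014 -0.2627] rows>= 7
```

```bash
python3 -m creep '[[[0,0,0,0,0,-0.01,0.04],[0,0,0,0,0,-0.02,0.04],[0,0,0,0,0,-0.025,0.04],[0,0,0,0,0,-0.025,0.04],[0,0,0,0,0,-0.025,0.04],[0,0,0,0,0,-0.025,0.04],[0,0,0,0,0,-0.025,0.04],[0,0,0,0,0,-0.025,0.04],[0,0,0,0,0,-0.025,0.04],[0,0,0,0,0,-0.025,0.04],[0,0,0,0,0,-0.02,0.04],[0,0,0,0,0,-0.01,0.04],[0,0,0,0,0,0,0.04],[0,0,0,0,0,0,0.04]]]' 80; python3 d.py .469 .327 .40 -69.8
```

```text
t: 20.07
eef_pos: [0.5702, -0.1573, 0.4099]
tool_rot: [-0.007, -0.617, 0.787, 0.006]
contact_force: [-0.1, 0.5, -8.1]
gripper_width: 0.574
t 20.07 tcp [ 0.5702 -0.1573  0.4099] yaw -103.85 F [-0.11  0.46 -8.14] w 0.574 q [ 0.24  0.27 -0.1   1.61  0.03  1.28 -1.68]
turn [ 0.019  0.001 -0.594] shift [-0.4461  0.2141  0.0119] rows>= 13
```

```bash
python3 -m creep '[[[0.015,0,0,-0.015,0.007,0,0.04],[0,0,0,-0.026,0.012,0,0.04],[0,0,0,-0.028,0.0134,0,0.04],[0,0,0,-0.028,0.0134,0,0.04],[0,0,0,-0.028,0.0134,0,0.04],[0,0,0,-0.028,0.0134,0,0.04],[0,0,0,-0.028,0.0134,0,0.04],[0,0,0,-0.028,0.0134,0,0.04],[0,0,0,-0.028,0.0134,0,0.04],[0,0,0,-0.028,0.0134,0,0.04],[0,0,0,-0.02,0.009,0,0.04],[0,0,0,-0.01,0.005,0,0.04],[0,0,0,0,0,0,0.04]]]' 80; python3 d.py .469 .327 .40 -69.8
```

```text
t: 21.15
eef_pos: [0.4916, 0.1718, 0.3831]
tool_rot: [-0.021, -0.614, 0.789, 0.009]
contact_force: [0.2, 0.6, -7.2]
gripper_width: 0.573
t 21.15 tcp [0.4916 0.1718 0.3831] yaw -104.16 F [ 0.21  0.62 -7.2 ] w 0.573 q [-0.17  0.19 -0.33  1.78  0.05  1.23 -2.33]
turn [ 0.046 -0.009 -0.6  ] shift [-0.1445  0.0606 -0.0176] rows>= 6
```

```bash
python3 -m creep '[[[0.01,-0.002,-0.07,0,0,-0.005,0.04],[0.01,-0.002,-0.1,0,0,-0.005,0.04],[0.01,-0.002,-0.1,0,0,0,0.04],[0.01,-0.002,-0.1,0,0,0,0.04],[0,0,-0.1,0,0,0,0.04],[0,0,-0.08,0,0,0,0.04],[0,0,-0.04,0,0,0,0.04],[0,0,0,0,0,0,0.04]]]' 80; python3 d.py .469 .327 .40 -69.8
```

```text
t: 21.82
eef_pos: [0.4881, 0.164, 0.3804]
tool_rot: [0.014, 0.825, -0.565, -0.005]
contact_force: [-0.3, 0.1, -6.6]
gripper_width: 0.575
t 21.82 tcp [0.4881 0.164  0.3804] yaw -68.82 F [-0.32  0.08 -6.57] w 0.575 q [-0.11  0.18 -0.39  1.8   0.08  1.2  -1.72]
turn [ 0.028 -0.008  0.017] shift [-0.1587 -0.0405 -0.022 ] rows>= 5
```

```bash
python3 -m creep '[[[0.014,-0.004,0.008,-0.015,-0.004,-0.003,0.04],[0.012,-0.004,0.008,-0.025,-0.0064,-0.003,0.04],[0,0,0,-0.028,-0.007,0,0.04],[0,0,0,-0.028,-0.007,0,0.04],[0,0,0,-0.028,-0.007,0,0.04],[0,0,0,-0.02,-0.005,0,0.04],[0,0,0,-0.01,-0.003,0,0.04],[0,0,0,0,0,0,0.04],[0,0,0,0,0,0,0.04]]]' 80; python3 d.py .469 .327 .24 -69.8
```

```text
t: 22.57
eef_pos: [0.4738, 0.3156, 0.3745]
tool_rot: [0.01, 0.812, -0.584, -0.002]
contact_force: [0.1, -0.8, -6.2]
gripper_width: 0.571
t 22.57 tcp [0.4738 0.3156 0.3745] yaw -71.44 F [ 0.11 -0.81 -6.22] w 0.571 q [-0.33  0.29 -0.46  1.69  0.13  1.22 -2.07]
turn [ 0.019 -0.008 -0.029] shift [-0.0134 -0.0016  0.1344] rows>= 4
```

```bash
python3 -m creep '[[[0.01,-0.004,-0.014,-0.006,-0.0008,0.015,0.04],[0.008,-0.004,-0.014,-0.006,-0.0008,0.025,0.04],[0,0,0,0,0,0.025,0.04],[0,0,0,0,0,0.025,0.04],[0,0,0,0,0,0.02,0.04],[0,0,0,0,0,0.01,0.04],[0,0,0,0,0,0,0.04],[0,0,0,0,0,0,0.04]]]' 80; python3 d.py .469 .327 .24 -69.8
python3 - <<'E'
from h import *
for n in('side','top'):
    c=cam(n); W=pts(c)
    cv2.imwrite(f'pics/p_{n}.png',cv2.resize(c['color'][(180 if n=='side' else 160):,80:400,::-1][:240],None,fx=2.5,fy=2.5))
E
```

```text
t: 23.23
eef_pos: [0.4778, 0.3119, 0.2496]
tool_rot: [0.003, 0.814, -0.581, 0.004]
contact_force: [0.4, 0.0, -5.4]
gripper_width: 0.576
t 23.23 tcp [0.4778 0.3119 0.2496] yaw -71.0 F [ 0.43  0.05 -5.39] w 0.576 q [-0.35  0.4  -0.44  1.84  0.22  0.95 -2.12]
turn [ 0.001 -0.01  -0.021] shift [-0.0173  0.0034  0.0094] rows>= 1
```

View pics/p_side.png

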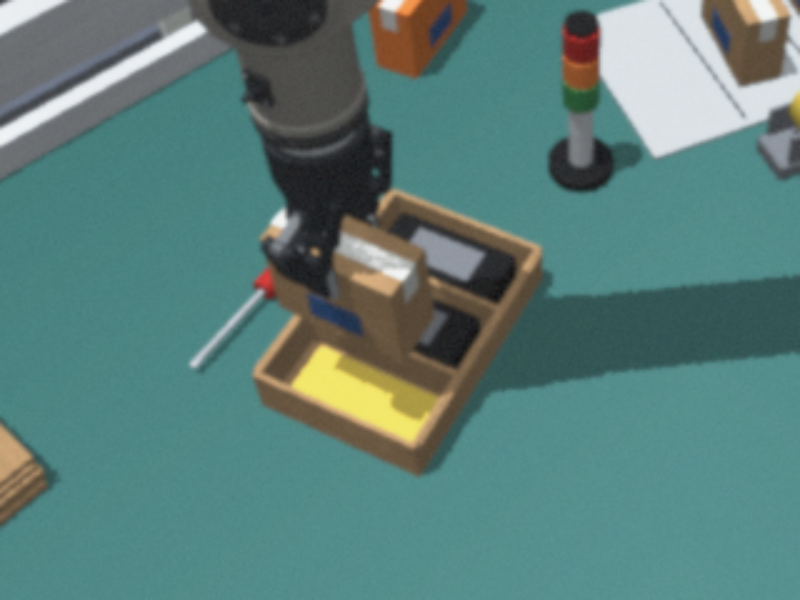

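View pics/p_top.png

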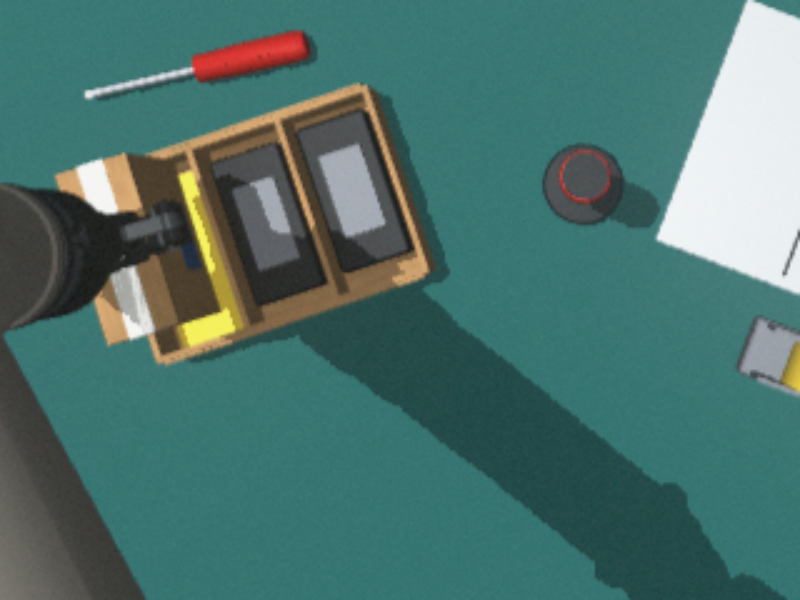

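The box is held upright above the carton, about 17 mm short of the cell centre sideways. I'll correct at this height.

```bash
python3 -m creep '[[[0,-0.005,-0.01,-0.009,0.002,0,0.04],[0,-0.005,-0.01,-0.009,0.002,0,0.04],[0,0,0,0,0,0,0.04],[0,0,0,0,0,0,0.04]]]' 80; python3 d.py .469 .327 .20 -69.8
python3 - <<'E'
from h import *
c=cam('top'); W=pts(c); o=get_obs(); zt=o['eef_pos'][2]-.133+.095; v,u=np.mgrid[0:480,0:640]
m=((abs(W[...,2]-zt)<.008)&(W[...,0]>.38)&(W[...,0]<.56)&(W[...,1]>.25)&(W[...,1]<.4)).astype(np.uint8)
hs=cv2.cvtColor(c['color'],cv2.COLOR_RGB2HSV); m&=((hs[...,2]>110)).astype(np.uint8); m=cv2.morphologyEx(m,cv2.MORPH_OPEN,np.ones((3,3)))
P=W[m>0]; print(zt,np.median(P[:,2]),len(P)); print(cv2.minAreaRect((P[:,:2]*1000).astype(np.float32)))
E
```

```text
t: 23.67
eef_pos: [0.4688, 0.3317, 0.255]
tool_rot: [-0.005, 0.821, -0.572, 0.001]
contact_force: [0.3, -0.4, -6.5]
gripper_width: 0.576
t 23.67 tcp [0.4688 0.3317 0.255 ] yaw -69.72 F [ 0.29 -0.43 -6.54] w 0.576 q [-0.37  0.4  -0.45  1.83  0.21  0.95 -2.13]
turn [-0.009  0.004  0.001] shift [0.0047 0.002  0.0549] rows>= 2
0.21709643439149576 0.21632289488369938 1330
((469.7518005371094, 331.9164733886719), (120.07250213623047, 50.109130859375), 20.409381866455078)
```

The box-top rectangle fits cleanly: centre (0.4698, 0.3319), 20.4°, and it confirms the grip height.

```bash
python3 -m creep '[[[-0.008,0.004,0,0.004,0.001,0.015,0.04],[0,0,0,0,0,0.02,0.04],[0,0,0,0,0,0.01,0.04],[0,0,0,0,0,0.005,0.04],[0,0,0,0,0,0,0.04],[0,0,0,0,0,0,0.04]]]' 80; python3 d.py .470 .3277 .19 -69.8
```

```text
t: 24.22
eef_pos: [0.4698, 0.3271, 0.2012]
tool_rot: [0.0, 0.821, -0.571, 0.0]
contact_force: [-0.5, 0.5, -6.2]
gripper_width: 0.575
t 24.22 tcp [0.4698 0.3271 0.2012] yaw -69.69 F [-0.52  0.49 -6.22] w 0.575 q [-0.38  0.47 -0.43  1.87  0.25  0.86 -2.16]
turn [-0.    -0.001  0.002] shift [-0.0005 -0.0004  0.0112] rows>= 1
```

```bash
python3 -m creep '[[[0,0,0,0,0,0.01,0.04],[0,0,0,0,0,0.012,0.04],[0,0,0,0,0,0.012,0.04],[0,0,0,0,0,0.01,0.04],[0,0,0,0,0,0,0.04],[0,0,0,0,0,0,0.04]]]' 80; python3 d.py .470 .3277 .14 -69.8
```

```text
t: 24.72
eef_pos: [0.4707, 0.3274, 0.1533]
tool_rot: [-0.001, 0.82, -0.572, 0.001]
contact_force: [-0.6, 0.4, -6.3]
gripper_width: 0.573
t 24.72 tcp [0.4707 0.3274 0.1533] yaw -69.73 F [-0.62  0.39 -6.33] w 0.573 q [-0.4   0.53 -0.41  1.9   0.3   0.76 -2.19]
turn [-0.002 -0.     0.001] shift [-0.0005  0.0006  0.0133] rows>= 1
```

```bash
python3 -m creep '[[[0,0,0,0,0,0.004,0.04],[0,0,0,0,0,0.003,0.04],[0,0,0,0,0,0.002,0.04],[0,0,0,0,0,0.002,0.04],[0,0,0,0,0,0.001,0.04],[0,0,0,0,0,0,0.04]]]' 80; python3 d.py .470 .3277 .14 -69.8
```

```text
t: 25.22
eef_pos: [0.4714, 0.3281, 0.141]
tool_rot: [-0.002, 0.821, -0.572, 0.001]
contact_force: [-0.2, 0.7, -7.1]
gripper_width: 0.575
t 25.22 tcp [0.4714 0.3281 0.141 ] yaw -69.73 F [-0.24  0.7  -7.05] w 0.575 q [-0.41  0.55 -0.4   1.91  0.31  0.74 -2.2 ]
turn [-0.004  0.     0.001] shift [-0.0001  0.0014  0.001 ] rows>= 1
```

```bash
python3 -m creep '[[[0,0,0,0,0,0.001,0.04],[0,0,0,0,0,0.001,0.04],[0,0,0,0,0,0.001,0.04],[0,0,0,0,0,0,0.04]]]' 80; python3 d.py .470 .3277 .14 -69.8
```

```text
t: 25.55
eef_pos: [0.4716, 0.3285, 0.1408]
tool_rot: [-0.002, 0.821, -0.572, 0.002]
contact_force: [-0.3, -0.4, -7.4]
gripper_width: 0.572
t 25.55 tcp [0.4716 0.3285 0.1408] yaw -69.72 F [-0.31 -0.45 -7.37] w 0.572 q [-0.41  0.55 -0.4   1.91  0.31  0.74 -2.2 ]
turn [-0.005 -0.001  0.001] shift [0.0002 0.0018 0.0008] rows>= 1
```

```bash
python3 - <<'E'
from h import *
c=cam('side'); cv2.imwrite('pics/p2.png',cv2.resize(c['color'][180:420,80:400,::-1],None,fx=2.5,fy=2.5)); print(get_obs()['contact_force'])
E
```

```text
[ 0.0224978  -0.73017046 -4.61210175]
```

View pics/p2.png

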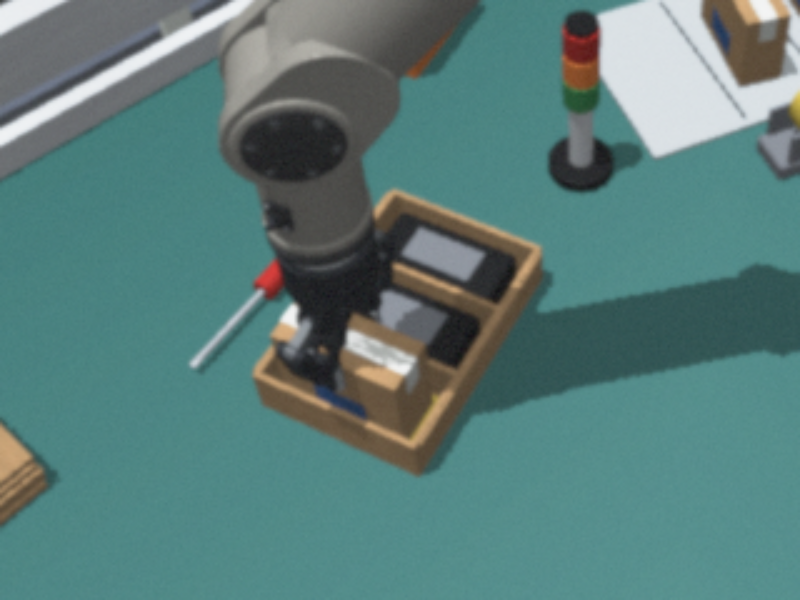

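The box is inside the cell and upright, with its near end at (385,410). The load is just starting to come off. I'll press a little more.

```bash
python3 -m creep '[[[0,0,0,0,0,0.002,0.04],[0,0,0,0,0,0.002,0.04],[0,0,0,0,0,0.002,0.04]]]' 80; python3 d.py .470 .3277 .14 -69.8
```

```text
t: 25.85
eef_pos: [0.472, 0.3293, 0.1402]
tool_rot: [-0.002, 0.821, -0.571, 0.003]
contact_force: [-6.6, -5.5, 17.7]
gripper_width: 0.571
t 25.85 tcp [0.472  0.3293 0.1402] yaw -69.69 F [-6.64 -5.48 17.67] w 0.571 q [-0.41  0.55 -0.4   1.91  0.31  0.74 -2.21]
turn [-0.007 -0.003  0.002] shift [0.0008 0.0024 0.0002] rows>= 1
```

It is firmly seated (about +18 N). I'll ease off, release, and open only as far as needed.

```bash
python3 -m creep '[[[0,0,0,0,0,0,0.04],[0,0,0,0,0,0,0.055],[0,0,0,0,0,0,0.065],[0,0,0,0,0,0,0.08],[0,0,0,0,0,0,0.0854],[0,0,0,0,0,0,0.0854],[0,0,0,0,0,0,0.0854]]]' 80; python3 d.py .470 .3277 .30 -69.8
```

```text
t: 26.43
eef_pos: [0.4748, 0.332, 0.1431]
tool_rot: [-0.007, 0.821, -0.571, 0.004]
contact_force: [-0.8, -0.4, 0.5]
gripper_width: 1.002
t 26.43 tcp [0.4748 0.332  0.1431] yaw -69.7 F [-0.84 -0.42  0.48] w 1.002 q [-0.41  0.55 -0.4   1.9   0.31  0.74 -2.21]
turn [-0.016  0.     0.002] shift [ 0.0023  0.0035 -0.157 ] rows>= 4
```

Released with no contact force. I'll rise straight up, then back away toward the robot for a clear look.

```bash
python3 -m creep '[[[-0.01,0,0,0.001,0.001,-0.01,0.0854],[0,0,0,0,0,-0.02,0.0854],[0,0,0,0,0,-0.03,0.0854],[0,0,0,0,0,-0.03,0.0854],[0,0,0,0,0,-0.03,0.0854],[0,0,0,0,0,-0.03,0.0854],[0,0,0,0,0,-0.03,0.0854],[0,0,0,0,0,0,0.0854],[0,0,0,-0.03,0,0,0.0854],[0,0,0,-0.03,0,0,0.0854],[0,0,0,-0.03,0,0,0.0854],[0,0,0,-0.03,0,0,0.0854],[0,0,0,-0.03,0,0,0.0854],[0,0,0,0,0,0,0.0854],[0,0,0,0,0,0,0.0854]]]' 80
python3 - <<'E'
from h import *
for n in('side','top'):
    c=cam(n); cv2.imwrite(f'pics/f_{n}.png',c['color'][...,::-1])
W=pts(c)
def rect(m):
    P=W[m]; r=cv2.minAreaRect((P[:,:2]*1000).astype(np.float32)); return r,np.median(P[:,2]),np.percentile(P[:,2],[3,97])
m=((W[...,2]>.088)&(W[...,2]<.112)).astype(np.uint8); m=cv2.morphologyEx(m,cv2.MORPH_OPEN,np.ones((3,3)))
n,l,s,ce=cv2.connectedComponentsWithStats(m)
for i in range(1,n):
    if s[i,4]>500: print(ce[i].round(),rect(l==i))
v,u=np.mgrid[0:480,0:640]
for nm,(a,b,d,e) in dict(lamp=(295,330,215,252),disp=(372,455,285,335),bottle=(470,535,150,200)).items():
    q=(u>a)&(u<b)&(v>d)&(v<e)&(W[...,2]>.02); print(nm,rect(q)[0])
print(get_obs()['eef_pos'],get_obs()['contact_force'],get_obs()['t'])
E
```

```text
t: 27.68
eef_pos: [0.4219, 0.475, 0.3305]
tool_rot: [-0.003, 0.819, -0.574, 0.001]
contact_force: [0.3, -0.5, 0.3]
gripper_width: 1.002
[419.  91.] (((819.2357788085938, -200.0466766357422), (49.957149505615234, 121.52860260009766), 58.48370361328125), np.float64(0.0945284235822029), array([0.0912669 , 0.09755896]))
[225. 104.] (((780.60400390625, 178.43589782714844), (51.17556381225586, 120.29949188232422), 55.39771270751953), np.float64(0.09472023476700149), array([0.09115102, 0.09755566]))
[319.  99.] (((796.8214721679688, -4.375907897949219), (51.53765106201172, 120.13165283203125), 22.17082405090332), np.float64(0.0946190387827809), array([0.09103049, 0.09778342]))
[442. 233.] (((540.8945922851562, -249.48110961914062), (50.850929260253906, 120.84603881835938), 63.132293701171875), np.float64(0.09813224903924471), array([0.09397611, 0.10126683]))
[496. 250.] (((511.3212585449219, -356.19744873046875), (51.31291580200195, 120.57109832763672), 65.82078552246094), np.float64(0.09796191728587295), array([0.09229373, 0.10103695]))
[140. 260.] (((473.6383361816406, 329.5366516113281), (120.3392105102539, 51.38051223754883), 20.596317291259766), np.float64(0.10148641274013065), array([0.09238234, 0.10455878]))
[497. 377.] (((265.94818115234375, -363.5563049316406), (52.411773681640625, 120.62495422363281), 76.63155364990234), np.float64(0.09385471711318437), array([0.09025078, 0.0967374 ]))
lamp ((536.2579345703125, 0.2400970458984375), (34.319278717041016, 32.6082649230957), 1.4708023071289062)
disp ((383.164306640625, -210.6944122314453), (148.01129150390625, 48.05268096923828), 70.66877746582031)
bottle ((663.1946411132812, -367.9845886230469), (59.54330825805664, 53.696319580078125), 17.305198669433594)
[0.42188723 0.4743556  0.33062062] [ 0.81128579 -0.43151083 -0.10761454] 27.7833
```

View pics/f_top.png

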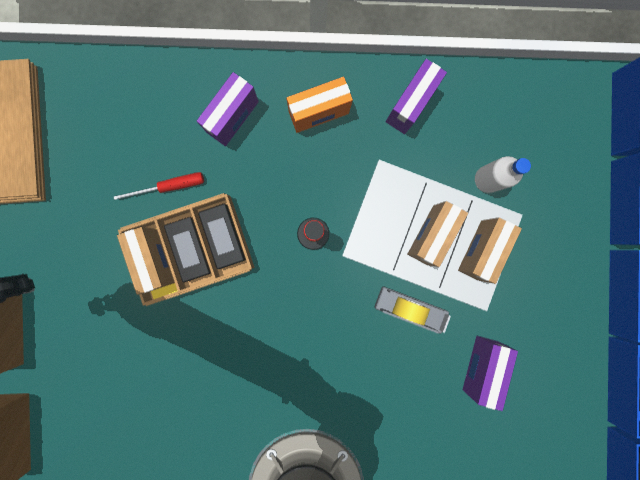

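View pics/f_side.png

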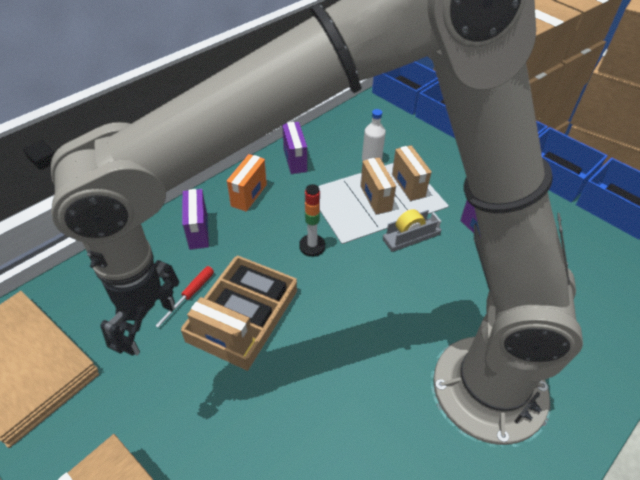

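The top view shows the loaded box flat in the free cell at (140,260). Its centre is about 3 mm from the pad's and its top is at z = 0.1015. The two empty boxes stand on the mat at (442,233) and (496,250), and the bystanders have not moved. Handing in.

```bash
python3 -c "
from station import hand_in
print(hand_in())"
```

```text
the job is handed in; nothing more can be done
None
```

The job is handed in: the loaded box stands upright on the yellow pad in the free cell, and the two empty boxes are back on the mat. I lifted the boxes left, middle, right by about 5 cm each. They read about 6.6 N, 2.6 N and 2.4 N, so the left one was the loaded box. I carried it over the signal lamp and set it on the pad. The job took about 28 of the 72 s.

**Last checks**
- **Loaded box:** its centre is about 3 mm from my measured pad centre, and its long side is within 1° of the cell's. Its top is at 101.5 mm, where 102 mm is expected for a box standing on the pad.
- **Empty boxes:** both are level, about 2–3 mm from where they started.
- **Bystanders:** lamp, dispenser and bottle measure within 1 mm of their start. The screwdriver and adapters I judged only from the pictures, where they look unmoved.
- **Gripper:** it is clear of everything, with no contact force.

**Not perfect**
- **Force noise:** single force readings varied by about 1 to 2 N, well below the 4 N gap between the loaded and empty boxes.
- **Seating force:** seating the box pressed it down briefly with about 18 N before release.
- **No pad force reading:** I had no reading of the force on the pad. The box's weight there is inferred from its weight when lifted.

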